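Add one packing block to the pile

TASK

Slide the outer of the two packing blocks along the steel bar and off its open end, so that it comes to stand free on the board there, and leave the inner block threaded on the bar. Then stack the freed block squarely on the block that stands on the height stand, so that the top of the pile meets the shoulders of the stepped post. Leave the chisel, the tin and the pile's lower block where they are.

Things in the scene. Friction and masses are not known exactly. Their poses are not given: they have to be found in the camera images.
- rack: dark wooden rack, fixed to the bench. Origin: on the bench, under the bar. A foot board 290 x 80 x 20 mm (x -140 to 150 mm, its top at z 20 mm) carries a wooden post 56 mm wide and 64 mm high at its -x end (post's front face at x -105 mm). A bare square steel bar, 12 x 12 mm, sticks out of the post along +x, level, its centre line at y 0, z 41 mm (its top at 47 mm), and ends free at x 60 mm. Beyond the bar's end the board is a bare landing up to a 4 mm high lip at x 144 mm
- bar_tip (a point): centre of the bar's free end, in the rack at (60, 0, 41) mm; axes as the rack's
- outer_block: pale wooden packing block, loose, 46 (x) x 44 (y) x 32 mm (z), about 70 g, with a square 16 x 16 mm hole right through along its x, at mid-width and mid-height. Origin: centre of the underside. It starts threaded on the bar, the one nearer the open end: it hangs with the roof of its hole on the bar, its x along the bar and its underside 3 mm above the board; pushed off the end it drops these 3 mm on to the landing. It slides easily
- outer_block_top (a point): centre of the outer block's top face, 32 mm above its origin
- inner_block: a block like the outer one, threaded on the bar between it and the post, 3 to 27 mm behind it. 45 mm or more of bare bar lie between its back and the post, room for fingers that straddle the bar; pushing it pushes the outer block ahead of it
- pile_block: a third block like these, standing loose on the height stand's base, its x about along the stand's x: the start of the pile. Origin: centre of the underside
- height_stand: dark wooden stand, fixed to the bench. Origin: on the bench, under the pile's place. Base 124 x 90 x 12 mm (x -50 to 74 mm); on it, at x 33 to 47 mm, stands a wooden post 44 mm wide (y) that steps in to 16 mm at its shoulders, 76 mm above the bench, and ends at 95 mm. Two blocks on the base reach the shoulders
- mark (a point): middle of the post's shoulder line on the face toward the pile, in the stand at (33, 0, 76) mm; axes as the stand's
- seat (a point): centre of the pile's place, on the base's top, in the stand at (0, 0, 12) mm
- chisel: wood carver's chisel, 198 mm long, 41 mm wide, 31 mm high, lying loose, its handle away from the robot, between the rack and the stand; a bystander
- wax_tin: open tin of wax, 61 mm across, 18 mm high, loose; a bystander
Not all that is in view belongs to the job. What is shaped like the outer_block but yellow is not meant. Leave any purple look-alike of the inner_block alone.

How it is judged (in metres and radians):
On the way:
1. the outer block is off the bar's open end and stands upright on the landing, with the inner block still on the bar (x of outer_block in the frame of rack between 0.083 and 0.16 m and y of outer_block in the frame of rack between -0.04 and 0.04 m and z of outer_block in the frame of rack between 0.017 and 0.0218 m and angle between outer_block's own z axis and vertical below 0.1 rad and x of inner_block in the frame of rack between -0.09 and 0.06 m and y of inner_block in the frame of rack between -0.006 and 0.006 m and z of inner_block in the frame of rack between 0.017 and 0.028 m), for 0.2 s.
At the end, for the whole second after the job is handed in: The outer block rests level on the lower block, within 12 mm of its centre each way and 0.2 rad of its direction, top within 3 mm of the shoulders; the lower block moved under 15 mm and within 20 mm of its place; the inner block at rest, at least half its length on the bar (x of outer_block in the frame of pile_block between -0.012 and 0.012 m and y of outer_block in the frame of pile_block between -0.012 and 0.012 m and angle between the x axis of outer_block and the x axis of pile_block, either way round below 0.2 rad and z of outer_block_top in the frame of mark between -0.003 and 0.003 m and angle between each of outer_block, pile_block's own z axis and vertical below 0.06 rad and horizontal distance between pile_block and seat below 0.02 m and distance of pile_block from where it was at the start of the episode below 0.015 m and linear speed of each of outer_block, inner_block below 0.01 m/s and x of inner_block in the frame of rack between -0.09 and 0.06 m and y of inner_block in the frame of rack between -0.006 and 0.006 m and z of inner_block in the frame of rack between 0.017 and 0.028 m); the robot touches nothing.
It fails at once if the chisel or the tin is moved by more than 20 mm (distance of any of chisel, wax_tin from where it was at the start of the episode above 0.02 m).
It also fails if it takes over 46 s, if anything falls off the work surface, if the arm or the gripper's body presses on something with over 40 N, if the wrist force passes 120 N, or if a joint passes its speed limit or range.

ROBOT

A 6-joint arm with a two-finger parallel gripper is mounted at the origin on a cart in front of the work surface, level with it; the furniture and walls round the work are solid. World frame = base frame: x ahead of the robot, y to its left, z up, the work surface at z = 0. Lengths are in mm, angles in rad, forces in N, time in s.
With the tool pointing down it reaches from about 300 to 875 mm from the base axis. Payload 6.4 kg.
Tool frame: the origin (TCP) lies between the finger pads; the fingertips stand 8 mm ahead of it and the grasp point (between the pads) lies 11 mm behind it; z points along the fingers, y is the line along which they close (so a half turn about z gives the same grasp; the last joint's range is limited). The gripper opens to 88 mm and grips with 3 to 60 N. Pads are 18 mm wide; open, the fingers measure 123 mm over their backs; the gripper's body (75 mm by 187 mm) begins 45 mm behind the grasp point.
Start: joints at [1.069, 0.181, 1.607, -0, 1.354, -0.206], TCP at [167.604, 550.046, 246.714] pointing down, gripper open.
Joint ranges: [-2.99, 2.99], [-0.89, 2.07], [0.3, 2.58], [-1.14, 4.28], [0, 2.63], [-3.12, 3.12]. Speed limits (rad/s): [2.57, 2.57, 3.01, 3.14, 3.14, 3.14].

INTERFACE

Orientations are given as a unit quaternion [x, y, z, w].
In Python, from station import * gives the robot as it stands. The module is installed in compiled form; this text tells all that it offers.
- The arm moves only by the tool apply_moves, never from a script. Its argument "series" is one flat list of numbers, 6 for each row, row after row: the shift along the tool's x, y, z in m, then the turn, a rotation vector about the tool's x, y, z in degrees. A call has 1 to 5 rows; each row shifts and turns the commanded pose from where the row before left it, along the tool's axes as they then stand; what a row does not reach is not made up. A row lasts 1/10 s, in which the tool goes at most 50 mm and 8.59 degrees, less where a joint would pass 70% of its speed; a pose out of reach is approached as far as the arm can. A call with a gripper value outside its range is refused whole. "jaw" is the opening, from 0 (shut) to 1 (fully open), set as the call begins (left out, the last holds). The fingers move at their own pace and stop on an object; "newtons" is the grip in N (left out, the last holds). Time passes only in rows, so rows that do not move let the fingers close. It gives the time, the measured TCP pose, the force, the opening and the grip force at its end, in the units of the state.
- get_obs(): the state, without advancing time (a new reading comes with each control period).
- get_image(name): name is "scene" or "side" or "wrist"; returns a dict with "color" (384x512x3 uint8, red, green, blue), "fx", "fy", "cx", "cy" (pixels), "world_to_cam" (4x4, takes a point from world to camera coordinates); the wrist camera has in their place "hand_eye" (4x4, takes a point from camera to tool coordinates, whose origin is the TCP and whose axes are the flange's). Camera axes: x right, y up, looking along -z (the intrinsics and any distortion apply to the point x, -y, -z); pixel columns grow to the right and rows downward; lengths in mm; the calibration is good to about 2 mm. A picture is of the moment at which its call begins: read the wrist's pose just before it. There is no depth.
- close_job(): hands the job in; it is judged then, once.
The state is a dict: "time_s": time; "joints": joint angles; "joint_velocities": joint speeds; "tau": joint torques, N m; "tool_pos": TCP position; "ee_rot": TCP orientation; "wrist_force": force on the tool from outside, world axes, zero at the start; "moment": the same for the moment, N m; "grip_width": finger opening in mm; "finger_force": force on a finger pad.
Only numpy, scipy, OpenCV 4.12 (cv2) and the standard library are available. Lean on these libraries where they do the work, as an engineer would, in place of code of your own. Each camera call takes 0.05 s, during which the arm holds its last target. There are 200 camera calls.

## Working session

There is one attempt and no reset: what is moved stays moved. The work goes in short steps, Python scripts to look and compute and a tool call to move; the robot and the scene stay as the last step left them, time stands still between calls to the robot, and variables do not carry over. Pictures are saved under pics/ and viewed, at most 10 in all, crops included, and the job is handed in when it is done.

Besides the shell and the picture viewer there is one more tool, called by a JSON object that holds its "fn" and its "kwargs", one argument or row to a line. apply_moves: Moves the arm, as the interface text tells. Its arguments: {"type":"object","properties":{"series":{"type":"array","items":{"type":"number"}},"jaw":{"type":"number"},"newtons":{"type":"number"}},"required":["series"]}

```bash
mkdir -p pics; cat > h.py <<'E'
from station import *
import numpy as np, cv2, json
from scipy.spatial.transform import Rotation as R
def snap(name,fn):
    o=get_obs(); im=get_image(name)
    cv2.imwrite('pics/'+fn+'.png',im['color'][:,:,::-1])
    d={k:np.array(im[k]).tolist() for k in im if k!='color'}
    d['pos']=list(map(float,o['tool_pos'])); d['rot']=list(map(float,o['ee_rot']))
    json.dump(d,open('pics/'+fn+'.json','w')); return im['color'],d
def campose(d):
    if 'world_to_cam' in d: return np.linalg.inv(np.array(d['world_to_cam']))
    T=np.eye(4); T[:3,:3]=R.from_quat(d['rot']).as_matrix(); T[:3,3]=d['pos']
    return T@np.array(d['hand_eye'])
def ray(d,u,v):
    T=campose(d); r=T[:3,:3]@np.array([(u-d['cx'])/d['fx'],-(v-d['cy'])/d['fy'],-1.]); return T[:3,3],r
def onz(d,u,v,z):
    c,r=ray(d,u,v); return c+r*(z-c[2])/r[2]
def proj(d,p):
    q=np.linalg.inv(campose(d))@np.append(p,1); return np.array([d['cx']+d['fx']*q[0]/-q[2], d['cy']+d['fy']*-q[1]/-q[2]])
E
python3 - <<'E'
from h import *
for n in ('scene','side','wrist'):
    c,d=snap(n,n+'0'); print(n,{k:np.round(d[k],3).tolist() for k in d})
a=[cv2.imread(f'pics/{n}0.png') for n in ('scene','side')]
print(get_obs())
E
```

```text
scene {'fx': 479.643, 'fy': 479.643, 'cx': 260.167, 'cy': 193.693, 'world_to_cam': [[0.224, 0.975, -0.003, -166.253], [-0.857, 0.198, 0.476, 449.31], [0.465, -0.104, 0.879, -1558.132], [0.0, 0.0, 0.0, 1.0]], 'pos': [167.358, 549.593, 245.835], 'rot': [0.147, 0.989, -0.001, -0.0]}
side {'fx': 351.702, 'fy': 351.702, 'cx': 253.89, 'cy': 189.894, 'world_to_cam': [[-0.96, -0.28, -0.018, 569.648], [0.152, -0.574, 0.805, -154.624], [-0.235, 0.77, 0.593, -854.09], [0.0, 0.0, 0.0, 1.0]], 'pos': [167.327, 549.593, 245.849], 'rot': [0.147, 0.989, -0.001, -0.0]}
wrist {'fx': 325.805, 'fy': 325.805, 'cx': 252.232, 'cy': 192.254, 'hand_eye': [[-0.0, 0.964, 0.266, 67.417], [1.0, 0.0, -0.0, 0.192], [-0.001, 0.266, -0.964, -137.574], [0.0, 0.0, 0.0, 1.0]], 'pos': [167.377, 549.615, 245.917], 'rot': [0.147, 0.989, -0.001, -0.0]}
{'time_s': 0.15, 'joints': array([ 1.06864748e+00,  1.81352805e-01,  1.60774865e+00,  2.07723769e-07,
        1.35374830e+00, -2.06277158e-01]), 'joint_velocities': array([-0.00215667, -0.00080667, -0.00340426, -0.00054229,  0.00138255,
       -0.00057221]), 'tau': array([ 4.04924340e-04, -4.34216809e+01, -3.42179453e+01,  7.01659173e-02,
        3.55590717e-02, -9.01993803e-05]), 'tool_pos': array([167.44275817, 549.6913477 , 246.04130201]), 'ee_rot': array([ 1.47396833e-01,  9.89077236e-01, -5.89495407e-04, -2.18109565e-04]), 'wrist_force': array([ 0.11748837, -0.09802092,  0.69832936]), 'moment': array([ 0.02088187, -0.00462272,  0.01853486]), 'finger_force': 0.0, 'grip_width': 88.31756353902435}
```

View pics/scene0.png

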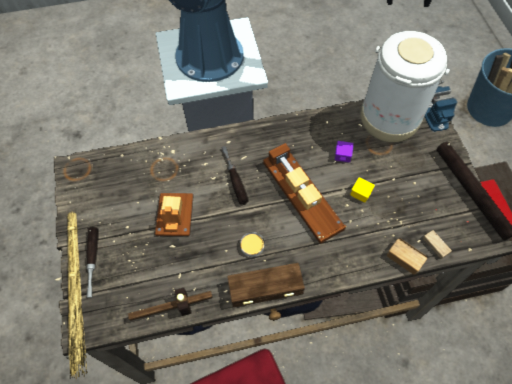

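View pics/side0.png

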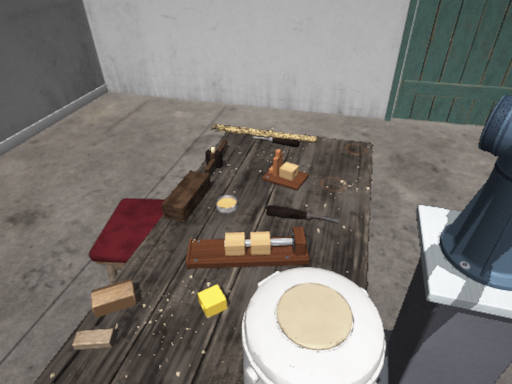

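```bash
python3 - <<'E'
from h import *
d=json.load(open('pics/scene0.json')); s=json.load(open('pics/side0.json'))
for n,u,v,z in [('outer',308,193,36),('inner',297,178,36),('postfront',281,152,64),('board end L',320,241,20),('board end R',343,229,20),('pile top',172,206,44),('tin',252,244,18),('purple',344,152,30),('chisel',237,182,20),('chiseltop',224,152,5),('chisel end',242,203,20),('stand TL',162,194,12),('stand TR',193,195,12),('stand BR',190,235,12),('stand BL',156,234,12),('bucket',395,135,0)]:
    print(n,np.round(onz(d,u,v,z)[:2]))
for n,u,v,z in [('outer',234,236,43),('inner',260,235,43),('pile',289,165,44),('tin',227,200,18)]:
    print('side',n,np.round(onz(s,u,v,z)[:2]))
print(proj(d,[167,550,246]),proj(s,[167,550,246]))
for sg in (1,):
    a=cv2.imread('pics/scene0.png'); b=cv2.resize(a[135:255,145:365],None,fx=3.6,fy=3.6,interpolation=cv2.INTER_CUBIC); cv2.imwrite('pics/c1.png',b)
E
```

```text
outer [581. 167.]
inner [530. 151.]
postfront [457. 124.]
board end L [714. 163.]
board end R [696. 231.]
pile top [ 542. -189.]
tin [683.  -8.]
purple [475. 302.]
chisel [496.  -8.]
chiseltop [382. -24.]
chisel end [563.  -8.]
stand TL [ 483. -214.]
stand TR [ 505. -132.]
stand BR [ 619. -158.]
stand BL [ 597. -244.]
bucket [434. 476.]
side outer [601. 146.]
side inner [540. 126.]
side pile [ 536. -203.]
side tin [678. -14.]
[407.69333028   0.43143526] [526.33423544 457.80059287]
```

View pics/c1.png

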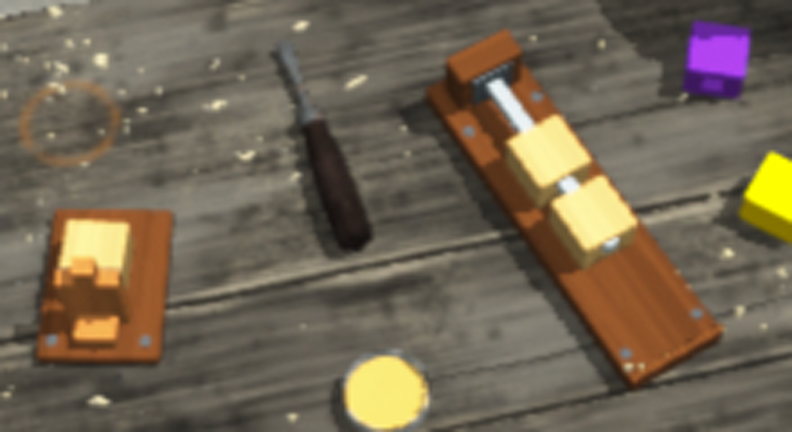

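```bash
cat >> h.py <<'E'
def go(x,y,z,yaw,pos=None,q=None):
    "tool-frame shift (m) + turn (deg) about tool z so tool y points at world angle yaw(deg)"
    o=get_obs(); p=np.array(o['tool_pos'] if pos is None else pos); M=R.from_quat(o['ee_rot'] if q is None else q).as_matrix()
    s=M.T@(np.array([x,y,z])-p)/1000
    a=np.degrees(np.arctan2(M[1,1],M[0,1])); t=(yaw-a+90)%180-90
    print('shift m',np.round(s,4),'yaw now',round(a,2),'turn about tool z',round(-t,2))
    return s,-t
E
python3 - <<'E'
from h import *
d=json.load(open('pics/scene0.json')); s=json.load(open('pics/side0.json'))
# bucket top centre from two rays
c1,r1=ray(d,414,55); c2,r2=ray(s,314,315)
r1/=np.linalg.norm(r1); r2/=np.linalg.norm(r2)
A=np.stack([r1,-r2],1); t=np.linalg.lstsq(A,c2-c1,rcond=None)[0]
print('bucket top',c1+r1*t[0],c2+r2*t[1])
f=lambda u,v:(u/3.6+145,v/3.6+135)
for n,u,v,z in [('outer',592,218,55),('inner',548,158,55),('L0',425,95,20),('L1',632,383,20),('R1',720,330,20),('pile',95,245,44)]:
    print(n,np.round(onz(d,*f(u,v),z)[:2]))
go(230,230,250,75)
E
```

```text
bucket top [382.43723111 475.83560765 270.28531078] [376.4504095  471.87575374 272.91965593]
outer [599. 165.]
inner [543. 147.]
L0 [448.  76.]
L1 [716. 164.]
R1 [691. 238.]
pile [ 534. -190.]
shift m [-0.1531 -0.2876 -0.0036] yaw now 73.05 turn about tool z -1.95
```

{"fn": "apply_moves", "kwargs": {
  "series": [-0.018,-0.04,0,0,0,0,-0.018,-0.04,0,0,0,0,-0.018,-0.04,0,0,0,0,-0.018,-0.04,0,0,0,0,-0.018,-0.04,0,0,0,0],
  "jaw": 1.0
}}

```text
time_s: 0.65
tool_pos: [195.0, 330.8, 246.3]
ee_rot: [0.147, 0.989, -0.0, -0.0]
wrist_force: [0.5, -0.7, 0.3]
grip_width: 88.0
finger_force: 0.0
```

```bash
python3 -c "
from h import *
go(585,160,200,108)"
```

```text
shift m [-0.4228 -0.0501  0.0464] yaw now 73.1 turn about tool z -34.9
```

{"fn": "apply_moves", "kwargs": {
  "series": [-0.042,-0.005,0.005,0,0,0,-0.042,-0.005,0.005,0,0,0,-0.042,-0.005,0.005,0,0,0,-0.042,-0.005,0.005,0,0,0,-0.042,-0.005,0.005,0,0,0]
}}

```text
time_s: 1.15
tool_pos: [390.4, 246.3, 221.5]
ee_rot: [0.148, 0.989, 0.0, 0.0]
wrist_force: [0.5, 0.2, 0.8]
grip_width: 88.3
finger_force: 0.0
```

{"fn": "apply_moves", "kwargs": {
  "series": [-0.042,-0.005,0.004,0,0,0,-0.042,-0.005,0.004,0,0,0,-0.042,-0.005,0.004,0,0,0,-0.042,-0.005,0.004,0,0,0,-0.042,-0.005,0.004,0,0,0]
}}

```text
time_s: 1.65
tool_pos: [583.9, 161.2, 201.1]
ee_rot: [0.148, 0.989, -0.0, -0.0]
wrist_force: [0.4, 1.3, -0.7]
grip_width: 88.2
finger_force: 0.0
```

{"fn": "apply_moves", "kwargs": {
  "series": [0,0,0,0,0,-7,0,0,0,0,0,-7,0,0,0,0,0,-7,0,0,0,0,0,-7,0,0,0,0,0,-7]
}}

```text
time_s: 2.15
tool_pos: [582.4, 162.1, 201.2]
ee_rot: [-0.159, 0.987, 0.0, -0.0]
wrist_force: [0.3, 0.8, 0.3]
grip_width: 87.7
finger_force: 0.0
```

```bash
python3 - <<'E'
from h import *
c,d=snap('wrist','w1'); print(d['pos'],d['rot']); go(585,160,200,108)
E
```

```text
[582.3691242207237, 162.1416116161156, 201.23541534235505] [-0.1593002843778601, 0.9872300781321893, 3.7932563983427406e-05, -0.0004367944194633268]
shift m [-0.0018 -0.0029  0.0012] yaw now 108.68 turn about tool z 0.68
```

View pics/w1.png

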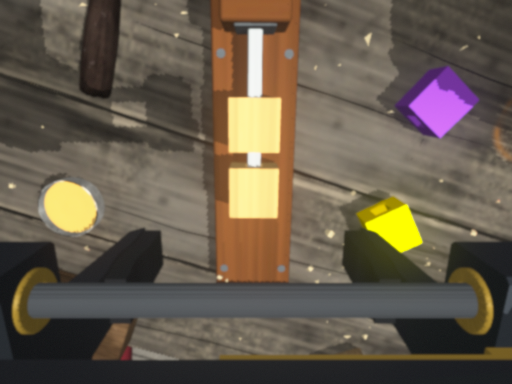

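```bash
python3 - <<'E'
from h import *
d=json.load(open('pics/w1.json')); im=cv2.imread('pics/w1.png')
hsv=cv2.cvtColor(im,cv2.COLOR_BGR2HSV); m=cv2.inRange(hsv,(12,40,170),(30,200,255))
n,l,st,ce=cv2.connectedComponentsWithStats(m)
for i in range(1,n):
    if st[i,4]>400:
        r=cv2.minAreaRect(cv2.findNonZero((l==i).astype(np.uint8)))
        print(np.round(r[0],1),np.round(r[1],1),round(r[2],1),st[i], np.round(onz(d,*r[0],55),1))
for n,u,v,z in [('barA',255.2,30,47),('barB',253.8,163,47),('L0',212,45,20),('L1',217.5,280,20),('R0',297.5,45,20),('R1',290,280,20),('tin',70,206,18),('postfront',256,24,64)]:
    print(n,np.round(onz(d,u,v,z),1))
E
```

```text
[251.  158.5] [125.  64.] 90.0 [ 219   96   65  126 6143] [563.7 154.7  55. ]
[ 69.3 206.7] [55.3 48.9] 17.1 [  43  180   55   53 2179] [658.2  10.9  55. ]
barA [463.4 125.2  47. ]
barB [568.1 158.8  47. ]
L0 [482.2  90.6  20. ]
L1 [708.4 163.6  20. ]
R0 [458.  163.9  20. ]
R1 [683.4 239.1  20. ]
tin [675.4  -5.5  18. ]
postfront [462.4 125.3  64. ]
```

```bash
python3 - <<'E'
from h import *
d=json.load(open('pics/w1.json'))
for q in [(254.5,193.5),(254.5,168.5),(254.5,218),(229.5,193),(279.5,193),(254.5,97),(254.5,153)]: print(q,np.round(onz(d,*q,55),1))
p=onz(d,254.5,193.5,55); go(p[0],p[1],100,108)
E
```

```text
(254.5, 193.5) [593.1 167.7  55. ]
(254.5, 168.5) [571.2 160.4  55. ]
(254.5, 218) [615.3 175.1  55. ]
(229.5, 193) [599.7 146.1  55. ]
(279.5, 193) [585.5 189.   55. ]
(254.5, 97) [513.6 141.2  55. ]
(254.5, 153) [558.2 156.1  55. ]
shift m [-0.012   0.0018  0.1012] yaw now 108.68 turn about tool z 0.68
```

{"fn": "apply_moves", "kwargs": {
  "series": [-0.012,0.002,0.02,0,0,0.6,0,0,0.04,0,0,0,0,0,0.04,0,0,0,0,0,0.037,0,0,0,0,0,0.03,0,0,0]
}}

```text
time_s: 2.7
tool_pos: [592.1, 167.8, 32.1]
ee_rot: [-0.15, 0.989, 0.0, -0.001]
wrist_force: [-0.1, -0.6, -0.4]
grip_width: 88.2
finger_force: 0.0
```

{"fn": "apply_moves", "kwargs": {
  "series": [0,0,0,0,0,0,0,0,0,0,0,0,0,0,0,0,0,0,0,0,0,0,0,0,0,0,0,0,0,0],
  "jaw": 0.3,
  "newtons": 12
}}

```text
time_s: 3.2
tool_pos: [594.6, 168.0, 36.5]
ee_rot: [-0.152, 0.988, -0.0, 0.001]
wrist_force: [-0.4, 0.4, -0.8]
grip_width: 50.2
finger_force: 0.0
```

{"fn": "apply_moves", "kwargs": {
  "series": [0,0,0,0,0,0,0,0,0,0,0,0,0,0,0,0,0,0,0,0,0,0,0,0]
}}

```text
time_s: 3.6
tool_pos: [594.1, 167.9, 35.9]
ee_rot: [-0.152, 0.988, -0.0, 0.001]
wrist_force: [-0.2, 0.6, 6.1]
grip_width: 44.1
finger_force: 12.0
```

{"fn": "apply_moves", "kwargs": {
  "series": [-0.01,0,0,0,0,0,-0.015,0,0,0,0,0,-0.015,0,0,0,0,0,-0.015,0,0,0,0,0,-0.015,0,0,0,0,0]
}}

```text
time_s: 4.1
tool_pos: [660.4, 189.0, 34.7]
ee_rot: [-0.152, 0.988, 0.0, -0.0]
wrist_force: [0.2, -0.6, -0.9]
grip_width: 43.9
finger_force: 12.0
```

{"fn": "apply_moves", "kwargs": {
  "series": [0,0,0,0,0,0,0,0,0,0,0,0]
}}

```text
time_s: 4.3
tool_pos: [659.5, 188.8, 34.2]
ee_rot: [-0.152, 0.988, 0.0, -0.001]
wrist_force: [-0.5, 0.4, -1.2]
grip_width: 43.8
finger_force: 12.0
```

```bash
python3 - <<'E'
from h import *
o=get_obs(); print(o['wrist_force'],o['tool_pos'])
c,d=snap('wrist','w2'); c,s=snap('side','s2')
a=cv2.imread('pics/w2.png')[:,60:460]; b=cv2.imread('pics/s2.png')[190:310,160:340]
b=cv2.resize(b,(396,264)); v=np.zeros((384,800,3),np.uint8); v[:,:400]=a; v[:264,402:798]=b; cv2.imwrite('pics/v2.png',v)
E
```

```text
[-0.4672787   0.40102275 -1.20743682] [659.45152585 188.75754941  34.15127429]
```

View pics/v2.png

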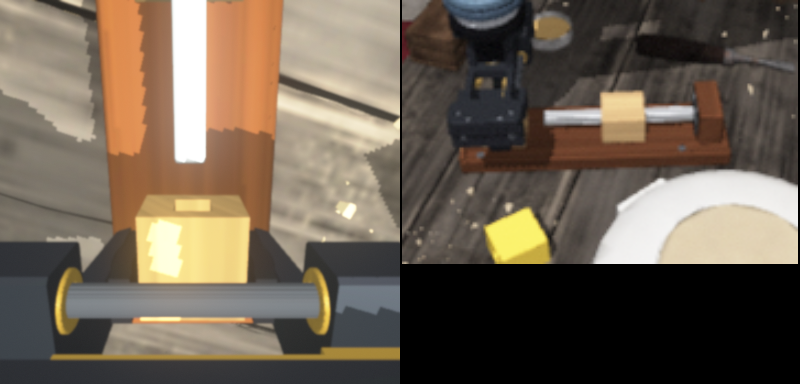

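{"fn": "apply_moves", "kwargs": {
  "series": [0,0,0.001,0,0,0,0,0,0.001,0,0,0,0,0,0,0,0,0]
}}

```text
time_s: 4.7
tool_pos: [659.9, 188.8, 32.7]
ee_rot: [-0.152, 0.988, -0.0, -0.0]
wrist_force: [0.4, 0.6, -0.2]
grip_width: 44.1
finger_force: 12.0
```

{"fn": "apply_moves", "kwargs": {
  "series": [0,0,0,0,0,0,0,0,0,0,0,0,0,0,0,0,0,0,0,0,0,0,0,0,0,0,0,0,0,0],
  "jaw": 0.65
}}

```text
time_s: 5.2
tool_pos: [660.2, 188.8, 32.7]
ee_rot: [-0.152, 0.988, 0.0, 0.0]
wrist_force: [0.8, -0.3, -0.3]
grip_width: 57.4
finger_force: 0.0
```

{"fn": "apply_moves", "kwargs": {
  "series": [0,0,0,0,0,0,0,0,0,0,0,0,0,0,0,0,0,0]
}}

```text
time_s: 5.5
tool_pos: [660.1, 188.9, 32.7]
ee_rot: [-0.152, 0.988, -0.0, -0.0]
wrist_force: [-0.4, -0.1, 0.8]
grip_width: 57.3
finger_force: 0.0
```

{"fn": "apply_moves", "kwargs": {
  "series": [0,0,0,0,0,0,0,0,0,0,0,0,0,0,0,0,0,0,0,0,0,0,0,0,0,0,0,0,0,0],
  "jaw": 0.3,
  "newtons": 20
}}

```text
time_s: 6.0
tool_pos: [660.2, 188.8, 32.7]
ee_rot: [-0.152, 0.988, 0.0, 0.0]
wrist_force: [-0.8, 0.1, 0.1]
grip_width: 44.2
finger_force: 20.0
```

```bash
python3 - <<'E'
from h import *
o=get_obs(); print(o['grip_width'],o['finger_force'],o['tool_pos'],o['wrist_force'])
E
```

```text
44.22361380601377 19.998338457662612 [660.1637933  188.84154199  32.72300348] [-0.79779933  0.06407935  0.05119379]
```

{"fn": "apply_moves", "kwargs": {
  "series": [0,0,-0.02,0,0,0,0,0,-0.04,0,0,0,0,0,-0.04,0,0,0,0,0,-0.04,0,0,0,0,0,-0.03,0,0,0]
}}

```text
time_s: 6.5
tool_pos: [660.8, 188.9, 205.8]
ee_rot: [-0.152, 0.988, -0.0, 0.001]
wrist_force: [0.2, 0.5, -0.6]
grip_width: 43.6
finger_force: 20.0
```

{"fn": "apply_moves", "kwargs": {
  "series": [0.015,-0.038,0,0,0,0,0.015,-0.038,0,0,0,0,0.015,-0.038,0,0,0,0,0.015,-0.038,0,0,0,0,0.015,-0.038,0,0,0,0]
}}

```text
time_s: 7.0
tool_pos: [645.1, -16.4, 202.7]
ee_rot: [-0.152, 0.988, 0.0, -0.0]
wrist_force: [0.9, -0.1, -0.9]
grip_width: 43.5
finger_force: 20.0
```

{"fn": "apply_moves", "kwargs": {
  "series": [0.015,-0.038,0,0,0,0,0.015,-0.038,0,0,0,0,0.015,-0.038,0,0,0,0,0.015,-0.038,0,0,0,0,0.015,-0.038,0,0,0,0]
}}

```text
time_s: 7.5
tool_pos: [630.6, -220.2, 202.6]
ee_rot: [-0.152, 0.988, 0.0, -0.0]
wrist_force: [0.7, -1.0, -1.0]
grip_width: 43.9
finger_force: 20.0
```

{"fn": "apply_moves", "kwargs": {
  "series": [0,0,0,0,0,8,0,0,0,0,0,8,0,0,0,0,0,8,0,0,0,0,0,8,0,0,0,0,0,0]
}}

```text
time_s: 8.0
tool_pos: [630.8, -218.6, 202.4]
ee_rot: [0.127, 0.992, 0.0, -0.0]
wrist_force: [0.9, -0.4, -1.2]
grip_width: 44.0
finger_force: 20.0
```

```bash
python3 - <<'E'
from h import *
c,d=snap('wrist','w3'); go(632,-216,190,75.4)
E
```

```text
shift m [-0.0004  0.0028  0.0125] yaw now 75.62 turn about tool z 0.22
```

View pics/w3.png

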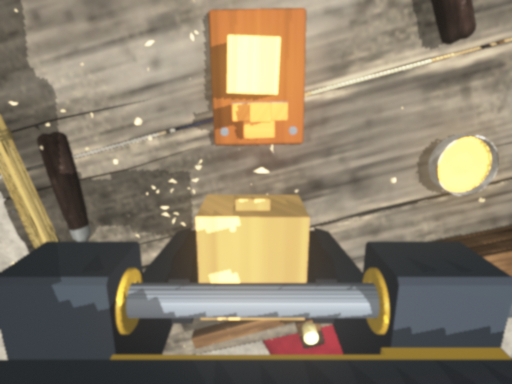

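```bash
python3 - <<'E'
from h import *
d=json.load(open('pics/w3.json')); im=cv2.imread('pics/w3.png'); hsv=cv2.cvtColor(im,cv2.COLOR_BGR2HSV)
T=np.linalg.inv(np.array(d['hand_eye']))
def pt(p):
    q=T@np.append(p,1); return np.round([d['cx']+d['fx']*q[0]/-q[2],d['cy']-d['fy']*q[1]/-q[2]],1)
for x in (18,23,28): print(x,'top',pt([x,22,-19.3]),pt([x,-22,-19.3]),'bot',pt([x,22,12.7]),pt([x,-22,12.7]))
g=cv2.cvtColor(im,cv2.COLOR_BGR2GRAY)
print('col230',[(r,int(g[r,230])) for r in range(190,226)])
roi=im[28:105,218:292]
m=cv2.inRange(hsv,(12,30,200),(35,160,255)); m[:20]=0;m[97:]=0;m[:,:215]=0;m[:,295:]=0
c=max(cv2.findContours(m,0,1)[0],key=cv2.contourArea); r=cv2.minAreaRect(c); print('pile',r,cv2.contourArea(c))
b=cv2.boxPoints(r); print(np.round(b,1)); W=np.array([onz(d,*p,44)[:2] for p in b]); print(np.round(W,1)); print('edges',np.round(W-np.roll(W,1,0),1),'ctr',W.mean(0))
for n,p in zip('abcd',[(208.5,9),(305,8),(305,144),(213,143)]): print(n,np.round(onz(d,*p,12),1))
a=cv2.resize(im[0:150,190:320],(0,0),fx=4,fy=4,interpolation=cv2.INTER_CUBIC)
e=cv2.resize(im[185:300,180:325],(0,0),fx=2,fy=2); v=np.zeros((600,800,3),np.uint8); v[:,:520]=a; v[:230,520:800]=e[:,:280]; cv2.imwrite('pics/v3.png',v)
E
```

```text
18 top [308.  233.8] [195.3 233.8] bot [297.1 208.1] [206.4 208.2]
23 top [308.6 221.7] [194.7 221.8] bot [297.5 198.3] [206.  198.3]
28 top [309.2 209.4] [194.1 209.5] bot [297.9 188.2] [205.6 188.2]
col230 [(190, 141), (191, 141), (192, 141), (193, 142), (194, 145), (195, 150), (196, 153), (197, 152), (198, 152), (199, 153), (200, 155), (201, 155), (202, 158), (203, 161), (204, 162), (205, 163), (206, 162), (207, 161), (208, 160), (209, 160), (210, 161), (211, 162), (212, 163), (213, 166), (214, 168), (215, 186), (216, 226), (217, 245), (218, 249), (219, 250), (220, 250), (221, 250), (222, 250), (223, 250), (224, 250), (225, 250)]
pile ((253.04078674316406, 63.85859680175781), (56.178462982177734, 61.1752815246582), 2.0454084873199463) 3256.5
[[223.9  93.4]
 [226.1  32.3]
 [282.2  34.3]
 [280.   95.4]]
[[ 552.  -223.2]
 [ 505.8 -208.1]
 [ 519.  -163.3]
 [ 566.  -176.3]]
edges [[-14.  -46.9]
 [-46.3  15.1]
 [ 13.3  44.8]
 [ 47.  -13. ]] ctr [ 535.7034528  -192.73823073]
a [ 476.8 -218.9   12. ]
b [ 498.  -134.3   12. ]
c [ 617.8 -160.1   12. ]
d [ 593.6 -249.2   12. ]
```

View pics/v3.png

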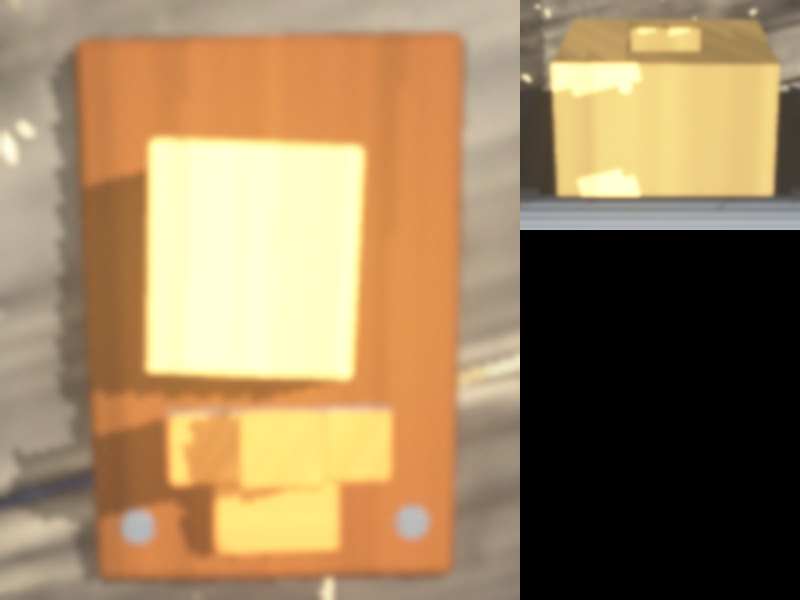

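```bash
python3 - <<'E'
from h import *
d=json.load(open('pics/w3.json'))
C=np.array([onz(d,*p,44)[:2] for p in [(227,34.5),(281,36.5),(278.2,95),(226.5,93.2)]]); c=C.mean(0); print(np.round(C,1),c)
ex=(C[2]+C[3]-C[0]-C[1])/2; ey=(C[1]+C[2]-C[0]-C[3])/2
ax=np.degrees(np.arctan2(ex[1],ex[0])); ay=np.degrees(np.arctan2(ey[1],ey[0])); print(np.linalg.norm(ex),np.linalg.norm(ey),ax,ay)
S=np.array([onz(d,*p,12)[:2] for p in [(209.5,9.5),(305.5,8.5),(303.5,143.5),(214.5,144.5)]]); sx=(S[2]+S[3]-S[0]-S[1])/2; sx/=np.linalg.norm(sx); seat=(S[0]+S[1])/2+50*sx
print('stand ang',np.degrees(np.arctan2(sx[1],sx[0])),'seat',seat)
yaw=(ax+90+ay)/2; t=np.radians(yaw-90)
u=np.array([np.cos(t),np.sin(t)])  # pile x; tool x = -u
tg=c+2.3*u; print('TCP target',tg,yaw); go(tg[0],tg[1],120,yaw)
E
```

```text
[[ 507.6 -207.8]
 [ 520.4 -164.7]
 [ 565.3 -177.8]
 [ 552.4 -220.9]] [ 536.41506167 -192.8015652 ]
46.73267882452526 44.99586840873892 -16.315996287564474 73.44110495571384
stand ang -13.682956162176032 seat [ 536.52524827 -187.86894732]
TCP target [ 538.62105893 -193.45239242] 73.56255433407469
shift m [0.0956 0.0015 0.0825] yaw now 75.62 turn about tool z 2.06
```

{"fn": "apply_moves", "kwargs": {
  "series": [0.03,0,0,0,0,0,0.035,0.001,0,0,0,0,0.031,0,0,0,0,0,0,0,0,0,0,2,0,0,0,0,0,0]
}}

```text
time_s: 8.55
tool_pos: [537.9, -193.4, 203.0]
ee_rot: [0.143, 0.99, -0.0, 0.0]
wrist_force: [0.4, -0.5, -0.9]
grip_width: 43.9
finger_force: 20.0
```

{"fn": "apply_moves", "kwargs": {
  "series": [0,0,0.03,0,0,0,0,0,0.035,0,0,0,0,0,0.03,0,0,0,0,0,0.025,0,0,0,0,0,0,0,0,0]
}}

```text
time_s: 9.05
tool_pos: [536.4, -192.3, 79.0]
ee_rot: [0.142, 0.99, 0.001, -0.003]
wrist_force: [-0.1, -1.1, -0.6]
grip_width: 44.0
finger_force: 20.0
```

```bash
python3 - <<'E'
from h import *
go(538.6,-193.5,57,73.56)
c,d=snap('wrist','w4'); c,s=snap('side','s4'); c,k=snap('scene','k4')
a=cv2.imread('pics/w4.png')[120:320,130:380]; b=cv2.imread('pics/s4.png')[130:200,240:330]; e=cv2.imread('pics/k4.png')[180:250,140:210]
v=np.zeros((600,800,3),np.uint8); v[:320,:400]=cv2.resize(a,(400,320)); v[:311,400:800]=cv2.resize(b,(400,311)); v[320:600,:280]=cv2.resize(e,(280,280)); cv2.imwrite('pics/v4.png',v)
E
```

```text
shift m [-0.0026 -0.0006  0.022 ] yaw now 73.62 turn about tool z 0.06
```

View pics/v4.png

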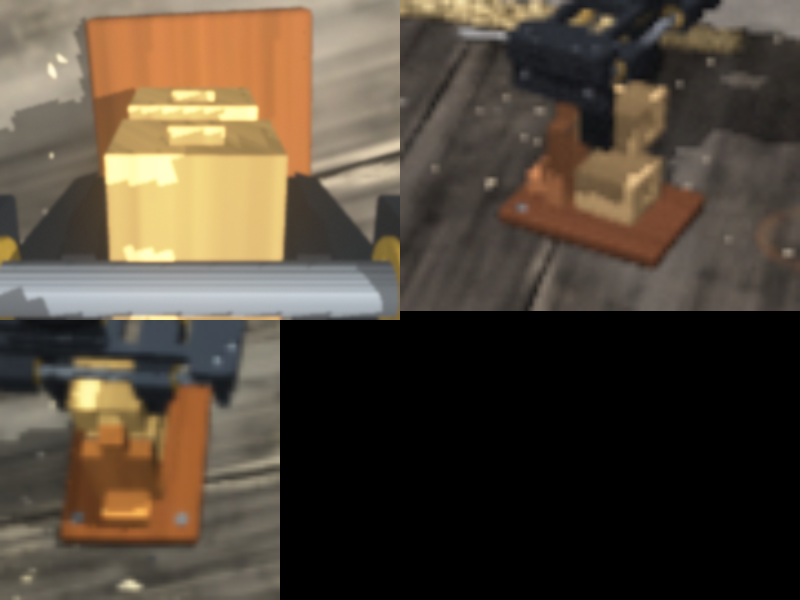

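```bash
python3 - <<'E'
from h import *
d=json.load(open('pics/w4.json')); T=np.linalg.inv(np.array(d['hand_eye']))
def pt(p):
    q=T@np.append(p,1); return np.round([d['cx']+d['fx']*q[0]/-q[2],d['cy']-d['fy']*q[1]/-q[2]],1)
for x in (20,23,26,29,32): print(x,pt([x,22,d['pos'][2]-44]),pt([x,-22,d['pos'][2]-44]),'held top',pt([x,22,-19.3]))
g=cv2.cvtColor(cv2.imread('pics/w4.png'),cv2.COLOR_BGR2GRAY)
print([(r,int(g[r,225])) for r in range(170,225)]); print([(r,int(g[190,r])) for r in list(range(203,218))+list(range(285,298))])
E
```

```text
20 [291.8 192. ] [211.7 192. ] held top [308.2 229. ]
23 [292.  186.7] [211.5 186.7] held top [308.6 221.7]
26 [292.1 181.4] [211.3 181.4] held top [308.9 214.4]
29 [292.3 176. ] [211.1 176. ] held top [309.3 207. ]
32 [292.5 170.6] [210.9 170.6] held top [309.7 199.4]
[(170, 151), (171, 152), (172, 152), (173, 151), (174, 149), (175, 150), (176, 151), (177, 153), (178, 152), (179, 152), (180, 154), (181, 155), (182, 155), (183, 152), (184, 153), (185, 185), (186, 229), (187, 244), (188, 244), (189, 237), (190, 220), (191, 207), (192, 203), (193, 197), (194, 182), (195, 160), (196, 150), (197, 150), (198, 151), (199, 153), (200, 155), (201, 158), (202, 159), (203, 158), (204, 158), (205, 157), (206, 156), (207, 156), (208, 157), (209, 159), (210, 160), (211, 161), (212, 162), (213, 161), (214, 162), (215, 180), (216, 220), (217, 242), (218, 247), (219, 248), (220, 248), (221, 248), (222, 248), (223, 248), (224, 248)]
[(203, 101), (204, 102), (205, 103), (206, 103), (207, 105), (208, 109), (209, 132), (210, 178), (211, 211), (212, 218), (213, 213), (214, 209), (215, 208), (216, 206), (217, 211), (285, 248), (286, 248), (287, 248), (288, 248), (289, 246), (290, 236), (291, 196), (292, 156), (293, 147), (294, 144), (295, 142), (296, 140), (297, 139)]
```

{"fn": "apply_moves", "kwargs": {
  "series": [-0.002,0,0.008,0,0,0,0,0,0.006,0,0,0,0,0,0.003,0,0,0,0,0,0.002,0,0,0,0,0,0,0,0,0]
}}

```text
time_s: 9.7
tool_pos: [540.1, -194.1, 63.5]
ee_rot: [0.144, 0.99, 0.0, -0.0]
wrist_force: [-0.0, 0.1, -0.2]
grip_width: 43.8
finger_force: 20.0
```

{"fn": "apply_moves", "kwargs": {
  "series": [0,0,0.001,0,0,0,0,0,0.001,0,0,0,0,0,0.001,0,0,0,0,0,0,0,0,0]
}}

```text
time_s: 10.1
tool_pos: [540.2, -194.1, 60.6]
ee_rot: [0.144, 0.99, 0.0, -0.0]
wrist_force: [-0.2, 0.1, -1.2]
grip_width: 43.4
finger_force: 20.0
```

{"fn": "apply_moves", "kwargs": {
  "series": [0.002,0,0.001,0,0,0,0,0,0.001,0,0,0,0,0,0.001,0,0,0,0,0,0.001,0,0,0,0,0,0,0,0,0]
}}

```text
time_s: 10.6
tool_pos: [538.4, -193.6, 56.7]
ee_rot: [0.144, 0.99, -0.0, 0.0]
wrist_force: [0.2, 0.6, -0.6]
grip_width: 43.9
finger_force: 20.0
```

{"fn": "apply_moves", "kwargs": {
  "series": [0,0,0,0,0,0,0,0,0,0,0,0]
}}

```text
time_s: 10.8
tool_pos: [538.3, -193.6, 56.7]
ee_rot: [0.144, 0.99, 0.0, -0.0]
wrist_force: [0.2, -0.0, -0.7]
grip_width: 43.8
finger_force: 20.0
```

{"fn": "apply_moves", "kwargs": {
  "series": [0,0,0.0007,0,0,0,0,0,0,0,0,0,0,0,0,0,0,0]
}}

```text
time_s: 11.1
tool_pos: [538.4, -193.5, 56.7]
ee_rot: [0.144, 0.99, -0.0, -0.0]
wrist_force: [-1.6, 1.5, 4.8]
grip_width: 43.7
finger_force: 20.0
```

Contact (about 5 N up); release slowly and look.

{"fn": "apply_moves", "kwargs": {
  "series": [0,0,0,0,0,0,0,0,0,0,0,0,0,0,0,0,0,0,0,0,0,0,0,0,0,0,0,0,0,0],
  "jaw": 0.75
}}

```text
time_s: 11.6
tool_pos: [538.3, -193.6, 55.9]
ee_rot: [0.144, 0.99, 0.0, -0.0]
wrist_force: [-1.5, 0.9, 1.2]
grip_width: 66.1
finger_force: 0.0
```

{"fn": "apply_moves", "kwargs": {
  "series": [0,0,-0.01,0,0,0,0,0,-0.03,0,0,0,0,0,-0.04,0,0,0,0,0,-0.04,0,0,0,0,0,-0.04,0,0,0]
}}

```text
time_s: 12.1
tool_pos: [538.2, -193.4, 218.4]
ee_rot: [0.144, 0.99, -0.0, 0.0]
wrist_force: [1.2, 0.3, -0.7]
grip_width: 66.0
finger_force: 0.0
```

{"fn": "apply_moves", "kwargs": {
  "series": [-0.04,0,0,0,0,0,-0.04,0,0,0,0,0,-0.02,0,0,0,0,0,0,0,0,0,0,0,0,0,0,0,0,0]
}}

```text
time_s: 12.6
tool_pos: [633.6, -221.7, 215.9]
ee_rot: [0.144, 0.99, 0.0, -0.001]
wrist_force: [0.5, -0.0, -0.4]
grip_width: 66.5
finger_force: 0.0
```

```bash
python3 - <<'E'
from h import *
c,d=snap('wrist','w5'); c,s=snap('side','s5'); c,k=snap('scene','k5')
a=cv2.imread('pics/w5.png')[0:150,180:330]; b=cv2.imread('pics/s5.png')[130:270,180:350]; e=cv2.imread('pics/k5.png')[135:255,145:365]
v=np.zeros((600,800,3),np.uint8); v[:400,:400]=cv2.resize(a,(400,400)); v[:329,400:800]=cv2.resize(b,(400,329)); v[382:600,400:800]=cv2.resize(e,(400,218)); cv2.imwrite('pics/v5.png',v); print(get_obs()['tool_pos'])
E
```

```text
[ 633.23129499 -221.65399463  216.13173081]
```

View pics/v5.png

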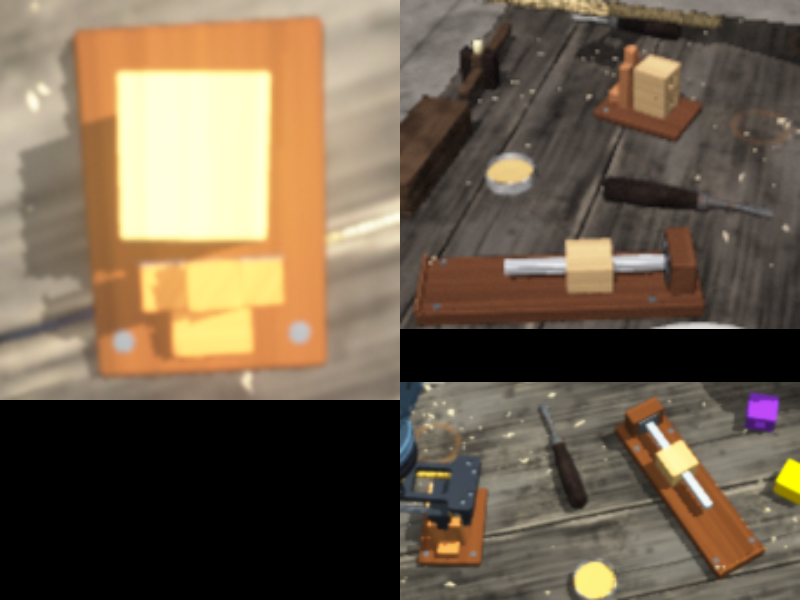

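The upper block sits squarely on the pile (top face at about (253, 58) in the wrist image), level with the shoulders. The inner block is still on the bar, the chisel and tin look unmoved, and the gripper is clear.

```bash
python3 -c "
from station import *
print(close_job())"
```

```text
the job is handed in; nothing more can be done
None
```

The outer block was slid off the bar, stood free on the landing, then stacked squarely on the pile level with the shoulders; the inner block is still on the bar, the chisel and tin look unmoved, and the job is handed in (no verdict was returned).

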